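# Park the food guard in the vegetable slicer

## Robot

A 6-joint arm with a two-finger parallel gripper is mounted at the origin on a cart in front of the work surface, level with it; the furniture and walls round the work are solid. World frame = base frame: x ahead of the robot, y to its left, z up, the work surface at z = 0. Lengths are in mm, angles in rad, forces in N, time in s.
With the tool pointing down it reaches from about 275 to 825 mm from the base axis. Payload 5.2 kg.
Tool frame: the origin (TCP) lies at the very end of the fingers, on their centre line; the grasp point (between the pads) lies 19 mm behind it (ctrl.pinch_z is the distance from the TCP to the grasp point, in mm); z points along the fingers, y is the line along which they close (so a half turn about z gives the same grasp; the last joint's range is limited). The gripper opens to 93 mm and grips with 3 to 60 N. Pads are 15 mm wide; open, the fingers measure 128 mm over their backs; the gripper's body (75 mm by 188 mm) begins 65 mm behind the grasp point.
Start: joints at [1.121, 0.259, 1.535, -0, 1.348, -0.203], TCP at [134.343, 533.345, 218.653] pointing down, gripper open.
Joint ranges: [-3.14, 3.14], [-0.91, 2.08], [0.19, 2.58], [-1.22, 4.36], [0.22, 2.71], [-3.12, 3.12]. Speed limits (rad/s): [2.57, 2.57, 3.14, 3.14, 3.14, 3.14].

## Interface

Orientations are given as a unit quaternion [w, x, y, z].
In Python, from plant import ctrl, effector, planner, readout, camera, job_done gives the robot as it stands. The module is installed in compiled form; this text tells all that it offers. Calls block until the motion is done:
- ctrl.move_ptp(position, orientation): joint-space move of the TCP to a pose.
- ctrl.move_straight(position, max_speed=150, rotation=None, contact_N=None): straight line of the TCP; rotation=None keeps the orientation; max_speed is the mean speed in mm/s. With contact_N (N) it stops when the force on the tool has changed by that much, and returns True; else False.
- ctrl.movej(angles): joint-space move.
- effector.command_gripper(opening, newtons=None): finger opening in mm; newtons is the grip in N (None keeps the last); returns when the fingers have stopped.
- ctrl.hold(seconds).
- planner.inverse_kinematics(position, orientation): joint angles nearest the present ones, or None.
- readout.read_state(): the state.
- camera(name): name is "scene" or "side" or "wrist"; returns a dict with "img" (384x512x3 uint8, red, green, blue), "depth" (384x512 float32, mm along the optical axis (not along the pixel's ray), 0 where there is no reading), "K" (3x3 intrinsics, pixels), "pose" (4x4, takes a point from camera to world coordinates); the wrist camera has in their place "T_tool_cam" (4x4, takes a point from camera to tool coordinates, whose origin is the TCP and whose axes are the flange's). Camera axes: x right, y down, z forward; pixel columns grow to the right and rows downward; lengths in mm; the calibration is good to about 2 mm. The wrist camera is an equidistant fisheye: a pixel r from the principal point sees the ray r / f radians off the axis. A picture is of the moment at which its call begins: read the wrist's pose just before it.
A pose or a line that the arm cannot do raises ctrl.PlanningError and nothing moves.
- job_done(): hands the job in; it is judged then, once.
The state is a dict: "clock": time; "qpos": joint angles; "joint_vel": joint speeds; "effort": joint torques, N m; "eef_pos": TCP position; "tcp_rot": TCP orientation; "ft_force": force on the tool from outside, world axes, zero at the start; "wrist_torque": the same for the moment, N m; "opening": finger opening in mm; "grip_force": force on a finger pad.
Only numpy, scipy, OpenCV 4.12 (cv2) and the standard library are available. Lean on these libraries where they do the work, as an engineer would, in place of code of your own. Each camera call takes 0.05 s, during which the arm holds its last target. There are 200 camera calls.

## Task

Put the vegetable slicer's black food guard away in its track: from the slicer's open landing plate, slide it in under the two lips, long side in line with the track, until it is fully home against the end stop, and let go. Leave the egg cup and the salt shaker where they stand.

Things in the scene. Friction and masses are not known exactly. Their poses are not given: they have to be found in the camera images.
- slicer: Flat vegetable slicer, fixed to the worktop: grey frame 228 x 104 mm, steel deck, low black loop handle (19 mm high) beyond its closed end. Origin: on the centreline at the track's mouth, at worktop level. x runs along the track from open end to end stop, z up. Flat deck 20 mm above the worktop, x = -123 to 95 mm; the part x < 0 is the landing plate, open above.
- slicer_mouth (a point): Centre of the track's mouth, on the deck (slicer x = 0, 20 mm above the worktop). From here to the stop the track is 78 mm wide between walls; inward lips, undersides 14 mm above the deck, tops 38 mm above the worktop, leave a slot 58 mm wide, so nothing as wide as the guard goes in from above. Flared guides 11 mm high lead in from 93 mm wide, 30 mm before the mouth.
- slicer_stop (a point): Foot of the end stop's face on the deck centreline (slicer x = 95 mm, 20 mm above the worktop). The stop is 8 mm thick, its top 38 mm above the worktop. With the guard fully home its origin is 40 mm short of this point.
- guard: Loose black food guard, 0.15 kg: plate 80 (its x) x 70 (y) x 8 mm with an upright grip in the middle, 24 mm thick along x, 40 mm wide along y, flat vertical sides, top 58 mm above the underside; a step 36 x 44 mm round the grip's foot ends 12 mm above the underside. Origin: centre of the underside, z up. Lies flat on the worktop at the start. Either end may go in first.
- egg_cup: Bystander: pale wooden egg cup, 50 mm across, 58 mm high, upright and loose. Origin: centre of its underside.
- shaker: Bystander: small round salt shaker with a grey domed cap, 44 mm across, 90 mm high, upright and loose. Origin: centre of its underside.
Not all that is in view belongs to the job. Leave any red look-alike of the guard alone.

How it is judged (in metres and radians):
At the end, for the whole second after the job is handed in: The guard lies flat in the slicer's track under both lips, in line with it (within 10 degrees), within 12 mm of the end stop, at rest and released; the egg cup and the shaker still stand upright within 30 mm of where they stood (x of guard in the frame of slicer between 0.043 and 0.06 m and y of guard in the frame of slicer between -0.009 and 0.009 m and z of guard in the frame of slicer between 0.014 and 0.027 m and angle between the x axis of guard and the x axis of slicer, either way round below 0.175 rad and angle between guard's own z axis and vertical below 0.12 rad and linear speed of guard below 0.01 m/s); the robot touches nothing.
It fails at once if the egg cup is moved more than 30 mm or tipped (distance of egg_cup from where it was at the start of the episode above 0.03 m or angle between egg_cup's own z axis and vertical above 0.5 rad).
It fails at once if the salt shaker is moved more than 30 mm or tipped (distance of shaker from where it was at the start of the episode above 0.03 m or angle between shaker's own z axis and vertical above 0.5 rad).
It also fails if it takes over 48 s, if anything falls off the work surface, if the arm or the gripper's body presses on something with over 40 N, if the wrist force passes 120 N, or if a joint passes its speed limit or range.

## Working session

There is one attempt and no reset: what is moved stays moved. The work goes in short steps, each a Python script; the robot and the scene stay as the last script left them, time stands still between calls to the robot, and variables do not carry over. Pictures are saved under pics/ and viewed, at most 10 in all, crops included, and the job is handed in when it is done.

```bash
mkdir -p pics
python3 - <<'E'
from plant import camera
import cv2,numpy as np
for n in("scene","side"):
    c=camera(n); cv2.imwrite(f"pics/{n}0.png",c["img"][:,:,::-1]); np.savez(f"{n}0.npz",**c); print(n,c["pose"].round(2).tolist(),c["K"].tolist())
E
```

```text
scene [[0.99, 0.09, -0.06, 562.64], [0.11, -0.84, 0.53, -1069.51], [0.0, -0.53, -0.85, 1097.41], [0.0, 0.0, 0.0, 1.0]] [[449.031729476526, 0.0, 250.87876412838983], [0.0, 449.031729476526, 193.81431375095457], [0.0, 0.0, 1.0]]
side [[0.87, -0.27, 0.41, 60.69], [-0.49, -0.48, 0.73, -1139.22], [-0.0, -0.84, -0.54, 596.75], [0.0, 0.0, 0.0, 1.0]] [[457.42759718168884, 0.0, 257.96808889852593], [0.0, 457.42759718168884, 192.44504309398397], [0.0, 0.0, 1.0]]
```

View pics/scene0.png

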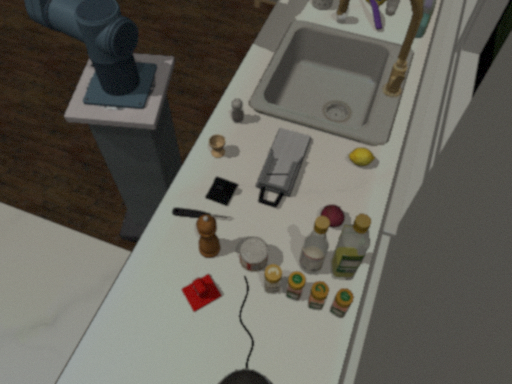

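View pics/side0.png

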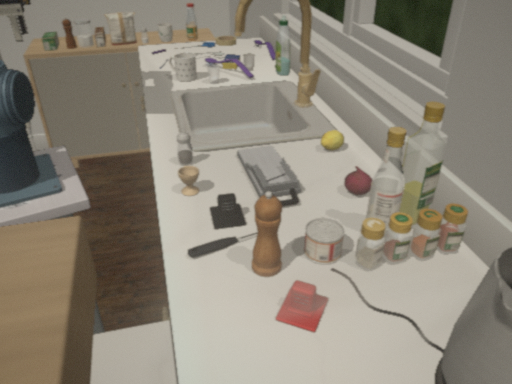

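The scene view shows the guard at px (222,190), with the slicer at (285,160), its handle at (270,198) and its open end up at (290,135). The egg cup is at (217,146), the shaker at (237,110) and the red decoy at (202,293). Next I'll make a metric top-down map.

```bash
cat > h.py <<'E'
import numpy as np,cv2
def cloud(c):
    d=c["depth"];v,u=np.indices(d.shape);K=c["K"]
    P=np.stack([(u-K[0,2])/K[0,0]*d,(v-K[1,2])/K[1,1]*d,d],-1)@c["pose"][:3,:3].T+c["pose"][:3,3]
    P[d==0]=np.nan
    return P
def rect(p): 
    r=cv2.minAreaRect(p[:,:2].astype(np.float32));b=cv2.boxPoints(r);return np.round(r[0],1),np.round(r[1],1),round(r[2],1),b.round(0).tolist()
E
python3 - <<'E'
from h import *
for n in("scene","side"):
    c=np.load(n+"0.npz");P=cloud(c);g=c["img"].astype(int)
    np.set_printoptions(suppress=True,precision=1)
    pts=[(217,146),(237,110),(222,190),(285,160),(290,135),(270,198),(202,293),(245,160)] if n=="scene" else [(190,178),(184,150),(227,215),(265,175),(255,155),(288,198),(302,305),(225,180)]
    for u,v in pts: print(n,u,v,P[v,u],g[v,u])
E
```

```text
scene 217 146 [ 376.  -270.9   60.5] [126 106  74]
scene 237 110 [ 416.5 -126.6   62.1] [55 53 47]
scene 222 190 [ 408.3 -402.8   32.8] [14  9  7]
scene 285 160 [ 577.4 -269.5   20.2] [118 115 113]
scene 290 135 [ 585.9 -176.6   25.1] [120 117 115]
scene 270 198 [ 544.3 -396.1    3.3] [155 149 139]
scene 202 293 [ 404.8 -710.5   47.3] [74  3  1]
scene 245 160 [ 457.6 -269.9    2.6] [155 152 140]
side 190 178 [ 364.8 -275.    50. ] [130 113  90]
side 184 150 [ 405.5 -133.9   47.5] [132 126 116]
side 227 215 [ 395.  -404.4   15.7] [60 59 51]
side 265 175 [ 550.  -300.7   17.2] [157 154 147]
side 255 155 [ 573.9 -206.5   22.6] [162 158 151]
side 288 198 [ 560.7 -390.9   -2.1] [162 158 147]
side 302 305 [ 385.9 -707.7   25.6] [154 104  94]
side 225 180 [ 465.3 -247.6   -0.2] [189 183 172]
```

```bash
cat >> h.py <<'E'
from scipy.spatial.transform import Rotation as R
def wcloud(c,pos,q):
    d=c["depth"];v,u=np.indices(d.shape);K=c["K"]
    x=(u-K[0,2])/K[0,0];y=(v-K[1,2])/K[1,1];r=np.hypot(x,y)+1e-9
    s=np.where(r<1.4,np.tan(np.minimum(r,1.4))/r,np.nan)
    P=np.stack([x*s*d,y*s*d,d],-1);P[d==0]=np.nan
    T=c["T_tool_cam"];P=P@T[:3,:3].T+T[:3,3]
    return P@R.from_quat(np.r_[q[1:],q[0]]).as_matrix().T+pos
def down(yaw):  # tool x axis at world yaw, z down
    q=(R.from_euler('z',yaw)*R.from_euler('x',np.pi)).as_quat();return np.r_[q[3],q[:3]]
def snap(name):
    from plant import camera,readout
    s=readout.read_state();c=camera("wrist")
    cv2.imwrite(f"pics/{name}.png",c["img"][:,:,::-1])
    P=wcloud(c,np.array(s["eef_pos"]),np.array(s["tcp_rot"]));np.savez(name+".npz",img=c["img"],P=P)
    return c,P
E
python3 - <<'E'
from h import *
from plant import *
s=readout.read_state();print(s["tcp_rot"],s["clock"])
for z in (380,340,300):
  try: ctrl.move_ptp([470,-290,z],down(-0.6));break
  except ctrl.PlanningError as e: print(e)
s=readout.read_state();print(s["eef_pos"],s["clock"],s["qpos"])
c,P=snap("w1");print(c["T_tool_cam"],c["K"])
E
```

```text
[-2.63059948e-04  1.23076184e-01  9.92396873e-01 -7.94316406e-04] 0.1
[ 470.36535973 -289.27834498  379.96571209] 3.2583 [-7.53544499e-01  2.08970712e-01  1.21594791e+00  2.08351001e-04
  1.71677005e+00  1.41583400e+00]
[[ 1.88508303e-03 -9.53767532e-01 -3.00539417e-01  8.28874207e+01]
 [ 9.99998213e-01  1.75487004e-03  7.03207586e-04  6.00990841e-01]
 [-1.43288947e-04 -3.00540205e-01  9.53769136e-01 -1.65512762e+02]
 [ 0.00000000e+00  0.00000000e+00  0.00000000e+00  1.00000000e+00]] [[297.31863964   0.         254.62479714]
 [  0.         297.31863964 191.64910471]
 [  0.           0.           1.        ]]
```

View pics/w1.png

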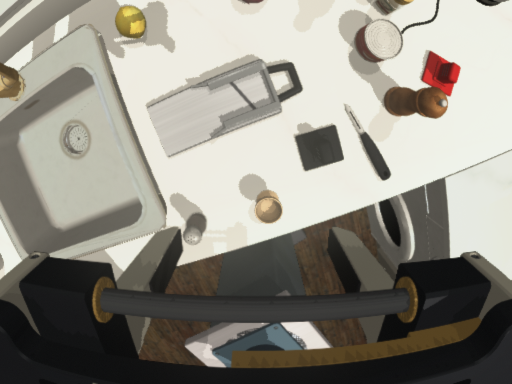

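The wrist view shows the slicer with corners at (148,106), (170,155), (281,108) and (263,62), and its handle at (290,80) on the right. The guard is at (320,147), the egg cup at (268,207) and the shaker at (194,230).

Run:
```python
from h import *
np.set_printoptions(suppress=True,precision=1)
d=np.load("w1.npz");P=d["P"];g=d["img"].astype(int);v,u=np.indices(g.shape[:2])
def box(a,b,c,e): return (u>a)&(u<b)&(v>c)&(v<e)
def biggest(m):
    n,l,s,_=cv2.connectedComponentsWithStats(m.astype(np.uint8));return l==1+np.argmax(s[1:,4])
print("table z",np.nanmedian(P[box(200,250,160,180)],0))
b=box(285,350,115,180)
G=P[biggest(b&(P[...,2]>4)&(P[...,2]<20))];print("guard plate",rect(G),np.median(G[:,2]))
G=P[b&(P[...,2]>45)];print("guard top",rect(G),len(G),np.median(G[:,2]))
b=box(140,285,55,160)
S=P[biggest(b&(P[...,2]>10))];print("slicer",rect(S))
m=biggest(b&(P[...,2]>31)&(P[...,2]<46));S=P[m];print("high",rect(S),np.median(S[:,2]))
S=P[biggest(b&(P[...,2]>15)&(P[...,2]<27))];print("deck",rect(S),np.median(S[:,2]))
H=P[box(262,305,60,110)&(g.sum(-1)<150)&(P[...,2]>8)];print("handle",rect(H),np.median(H[:,2]))
for nm,bb in(("egg",box(245,295,180,225)),("shk",box(180,215,210,250))):
    Q=P[bb&(P[...,2]>30)&(P[...,2]<100)];print(nm,rect(Q),Q[:,2].max())
z=P[...,2];im=np.clip(np.nan_to_num(z)*4+20,0,255).astype(np.uint8)
cv2.imwrite("pics/z1.png",cv2.resize(im[50:220,130:360],None,fx=3,fy=3,interpolation=0))
```

```text
table z [ 463.1 -217.7   -0.8]
guard plate (array([ 400.4, -389. ]), array([81.3, 71.2]), 72.5, [[354.0, -417.0], [422.0, -438.0], [447.0, -361.0], [379.0, -340.0]]) 7.588989447018264
guard top (array([ 400.4, -389.7]), array([24.2, 41.4]), 73.5, [[377.0, -395.0], [417.0, -407.0], [424.0, -384.0], [384.0, -372.0]]) 315 56.39933508192206
slicer (array([ 568.3, -283.5]), array([261.5, 105.4]), 76.5, [[487.0, -398.0], [589.0, -423.0], [650.0, -169.0], [547.0, -144.0]])
high (array([ 557.7, -327.5]), array([104. ,  88.9]), 76.7, [[502.0, -368.0], [589.0, -388.0], [613.0, -287.0], [526.0, -267.0]]) 37.459564615480645
deck (array([ 572.2, -264.2]), array([220.1, 102.3]), 76.8, [[497.0, -360.0], [597.0, -383.0], [647.0, -169.0], [547.0, -145.0]]) 19.4620413400923
handle (array([0., 0.]), array([0., 0.]), 0.0, [[0.0, 0.0], [0.0, 0.0], [0.0, 0.0], [0.0, 0.0]]) nan
egg (array([ 369. , -250.8]), array([48. , 49.6]), 58.1, [[335.0, -258.0], [377.0, -284.0], [403.0, -244.0], [361.0, -217.0]]) 59.32518856519653
shk (array([ 413.2, -117.6]), array([34.9, 38.1]), 82.8, [[392.0, -133.0], [430.0, -137.0], [434.0, -103.0], [396.0, -98.0]]) 90.10300499251002
  return _methods._mean(a, axis=axis, dtype=dtype,
  ret = ret.dtype.type(ret / rcount)
```

View pics/z1.png

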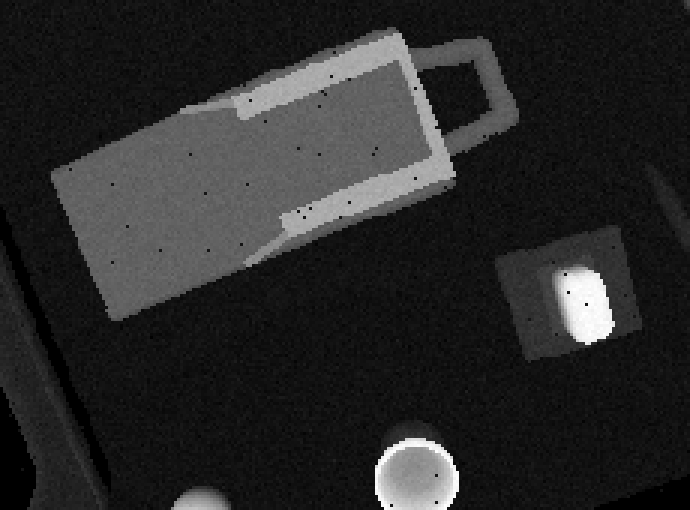

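The measurements match the given sizes: guard at (400,-389.5) with its long axis at 73°, slicer origin at (569.5,-277.4) with its x axis pointing to -103.3°. Grasping now.

```bash
cat >> h.py <<'E'
O=np.array([569.5,-277.4]);A=np.radians(-103.3);e=np.array([np.cos(A),np.sin(A)]);n=np.array([-e[1],e[0]])
def sl(x,y,z): return [*(O+x*e+y*n),z]
YS=np.radians(-13.3)
E
python3 - <<'E'
from h import *
from plant import *
def st(t):
    s=readout.read_state();print(t,round(s["clock"],2),np.round(s["eef_pos"],1),np.round(s["ft_force"],1),round(s["opening"],1),round(s["grip_force"],1))
q=down(np.radians(-17))
ctrl.move_ptp([400.4,-389.6,110],q)
print(ctrl.move_straight([400.4,-389.6,26],120,contact_N=8));st("down")
effector.command_gripper(10,25);st("grip")
ctrl.move_straight([400.4,-389.6,120],150);st("lift")
ctrl.move_straight(sl(-76,0,120),150,rotation=down(YS));st("over")
ctrl.move_straight(sl(-76,0,58),120);st("low")
c,P=snap("w2")
cv2.imwrite("pics/w2c.png",cv2.resize(c["img"][100:300,110:400],None,fx=2.5,fy=2.5)[:,:,::-1])
E
```

```text
False
down 5.29 [ 400.9 -390.1   26.8] [-0.5  0.3 -0.4] 93.3 0.0
grip 6.37 [ 400.4 -389.5   26. ] [-0.1  0.2  0.1] 23.8 25.0
lift 7.14 [ 399.9 -389.   119.1] [ 0.5  0.5 -1.9] 24.0 25.0
over 9.05 [ 586.6 -204.1  120. ] [-0.2 -0.4 -1.7] 23.8 25.0
low 9.72 [ 587.3 -203.8   58.4] [ 0.5 -0.5 -0.7] 24.0 25.0
```

View pics/w2.png

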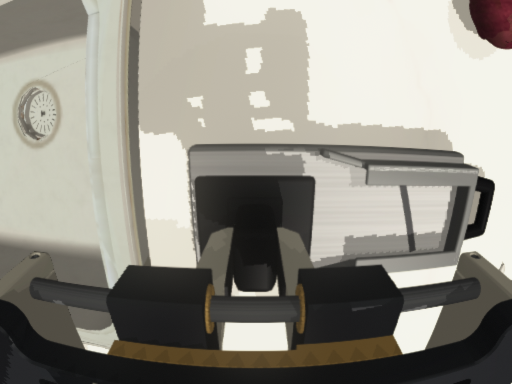

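The guard is held level above the landing plate (plate at px 195–315, 177–265) and looks parallel to the track. I'll check the alignment from depth before lowering.

Run:
```python
from h import *
d=np.load("w2.npz");P=d["P"];v,u=np.indices(P.shape[:2])
L=np.stack([(P[...,:2]-O)@e,(P[...,:2]-O)@n,P[...,2]],-1)
b=(u>180)&(u<330)&(v>165)&(v<235)
g=b&(abs(L[...,2]-40)<5)&(L[...,0]<-30);G=L[g];print("guard",len(G),np.percentile(G,[1,50,99],0).round(1))
# outer (+n?) long edge slope: max |y| per x bin
for s,nm in((1,"+"),(-1,"-")):
    xs=np.arange(-110,-42,6);ys=[np.max(s*G[abs(G[:,0]-x)<3,1]) if (abs(G[:,0]-x)<3).any() else np.nan for x in xs];print(nm,np.round(ys,1))
lip=(u>330)&(u<480)&(v>150)&(v<275)&(abs(L[...,2]-38)<4);H=L[lip];print("lips",np.percentile(H,[.5,50,99.5],0).round(1))
for x in range(10,90,16):
    y=H[abs(H[:,0]-x)<4,1];print(x,y.min().round(1),y[y<0].max().round(1),y[y>0].min().round(1) if (y>0).any() else None,y.max().round(1))
```

```text
guard 5451 [[-114.4   -4.5   36.7]
 [ -75.9   21.    39.8]
 [ -36.8   34.9   44.5]]
+ [35.2 35.1 35.1 35.  35.1 35.1 35.3 35.1 35.1 35.2 35.1 35.2]
- [  6.4   5.9   2.5  -0.4  -9.2 -18.2 -18.4 -16.9  -1.3   0.8   3.8   5.7]
lips [[  0.7 -42.9  34.3]
 [ 54.   30.3  37.3]
 [102.9  44.2  38.9]]
10 -35.6 -28.5 28.9 44.3
26 -42.2 -28.5 29.1 44.0
42 -43.3 -28.4 29.2 44.4
58 -43.9 -28.3 29.5 44.2
74 -43.4 -28.3 29.5 44.2
```

Run:
```python
from h import *
from plant import *
def st(t):
    s=readout.read_state();p=np.array(s["eef_pos"]);print(t,round(s["clock"],2),"slicer",((p[:2]-O)@e).round(1),((p[:2]-O)@n).round(1),p[2].round(1),np.round(s["ft_force"],1),round(s["opening"],1))
print(ctrl.move_straight(sl(-76,0.4,44),40,contact_N=5));st("landed")
z=readout.read_state()["eef_pos"][2]+1.0
ctrl.move_straight(sl(-76,0.4,z),30)
print(ctrl.move_straight(sl(30,0.4,z),60,contact_N=12));st("slid")
print(ctrl.move_straight(sl(58,0.4,z),30,contact_N=8));st("home")
```

```text
True
landed 10.13 slicer -75.8 1.0 45.5 [-0.1 -0.4  3. ] 23.7
False
slid 12.3 slicer 29.6 0.4 46.5 [ 0.1 -0.2 -1.9] 24.0
True
home 13.13 slicer 55.4 -0.2 45.8 [ 0.1  0.8 -1.2] 23.7
```

It reached contact at x = 55.4 mm against an expected 55. Releasing and checking.

Run:
```python
from h import *
from plant import *
effector.command_gripper(60)
ctrl.move_straight(sl(55,0.4,140),120)
ctrl.move_straight(sl(-30,-20,260),200);ctrl.hold(.3)
c,P=snap("w3");print(readout.read_state()["clock"])
L=np.stack([(P[...,:2]-O)@e,(P[...,:2]-O)@n,P[...,2]],-1)
T=L[(L[...,2]>68)&(L[...,2]<86)&(abs(L[...,0]-50)<45)&(abs(L[...,1])<40)]
r=rect(T);print("grip top",r[:3],np.median(T[:,2]))
```

```text
16.0833
grip top (array([55.4, -0.1]), array([24.7, 38.2]), 0.5) 76.66474323445479
```

View pics/w3.png

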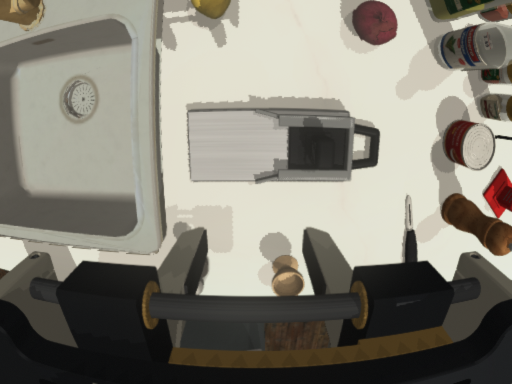

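The guard lies under both lips against the stop (px 288–352, 127–171), at x = 55.4, y = -0.1 and 0.5° off the track. The egg cup still stands at (287,275), and the arm is clear.

```bash
python3 -c "
from plant import job_done
print(job_done())"
```

```text
the job is handed in; nothing more can be done
None
```

The guard is fully home in the slicer's track against the end stop and released, the arm never went near the egg cup or shaker, and the job was handed in at about 16 s; no verdict came back.

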